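# Open the combination lock of the supply case and show it

### The arm

A 7-joint arm with a two-finger parallel gripper is mounted at the origin on the work surface. World frame = base frame: x ahead of the robot, y to its left, z up, the work surface at z = 0. Lengths are in m, angles in degrees, forces in N, time in s.
With the tool pointing down it reaches from about 0.425 to 0.875 m from the base axis. Payload 9.9 kg.
Tool frame: the origin (TCP) lies on the mounting face of the last link; the fingertips stand 173 mm ahead of it and the grasp point (between the pads) lies 155 mm ahead of it (env.nose_length is the distance from the TCP to the fingertips, in m); z points along the fingers, y is the direction in which the jaws open and shut (so a half turn about z gives the same grasp; the last joint's range is limited). The gripper opens to 85 mm and grips with 20 to 120 N. Pads are 22 mm wide; open, the fingers measure 114 mm over their backs; the gripper's body (76 mm by 85 mm) begins 54 mm behind the grasp point. The pads swing forward as they close: fully open they stand 13 mm farther back than shut.
Start: joints at [-75.39, 32.985, 1.427, 82.34, -0.859, 64.687, -3.237], TCP at [0.224, 0.637, 0.405] pointing down, gripper open.
Joint ranges: [-157.87, 157.87], [-19.46, 123.44], [-87.15, 90], [11.01, 140.99], [-62.26, 242.26], [9.8, 113.94], [-161.44, 161.44]. Speed limits (degrees/s): [127.2, 127.2, 172.46, 172.46, 180, 180, 180].

### API

Orientations are given as [roll, pitch, yaw] about the fixed x, y, z axes, in that order (R = Rz(yaw) Ry(pitch) Rx(roll)).
In Python, from rig import readout, eyes, job, env gives the robot as it stands.
- The arm moves only by the tool play_rows, never from a script. Its argument "rows" is a list of rows, each an object of numbers: "x", "y", "z": the shift along the tool's x, y, z in m; "spin": the turn about the tool's z in rad. In form: [{"x": .., "y": .., "z": .., "spin": ..}, ...]. A call has exactly 10 rows; each row shifts and turns the commanded pose from where the row before left it, along the tool's axes as they then stand; what a row does not reach is not made up. A row lasts 1/12 s, in which the tool goes at most 41.7 mm and 7.16 degrees, less where a joint would pass 70% of its speed; a pose out of reach is approached as far as the arm can. A call is refused whole if a number of a shift passes 0.0417 or a number of a turn 0.125, either way. A call with a gripper value outside its range is refused whole. "hand" is the finger opening in m, from 0 to 0.0854, set as the call begins (left out, the last holds). The fingers move at their own pace and stop on an object; "squeeze" is the grip in N (left out, the last holds). Time passes only in rows, so rows that do not move let the fingers close, or fill a call up. It gives the time, the measured TCP pose, the force and the opening at its end, in the units of the state.
- readout.state(): the state, without advancing time (a new reading comes with each control period).
- eyes.get_image(name): name is "scene" or "side" or "wrist"; returns (picture, depth): 384x512x3 uint8, red, green, blue; 384x512 float32, m along the optical axis (not along the pixel's ray), 0 where there is no reading.
- eyes.camera_params(name): a dict with "fovy" (degrees; the focal length in pixels is half the picture's height over the tangent of half this angle, whatever the lens; pixels are square), "cx", "cy" (the principal point, pixels), "extrinsics" (4x4, takes a point from camera to world coordinates). Camera axes: x right, y down, z forward; pixel columns grow to the right and rows downward; lengths in m; the calibration is good to about 2 mm. A picture is of the moment at which its call begins: read the wrist's pose just before it. camera_params takes no time and is no camera call; for the wrist camera it gives the pose at the moment of the call.
- job.hand_in(): hands the job in, once; it reports no verdict.
The state is a dict: "t": time; "qpos": joint angles; "qvel": joint speeds; "joint_efforts": joint torques, N m; "ee_pos": TCP position; "orientation": TCP orientation; "wrist_force": force on the tool from outside, world axes, zero at the start; "wrist_torque": the same for the moment, N m; "grip_width": finger opening in m.
Only numpy, scipy, OpenCV 4.12 (cv2) and the standard library are available. Lean on these libraries where they do the work, as an engineer would, in place of code of your own. Each camera call takes 0.05 s, during which the arm holds its last target. There are 200 camera calls.

### The job

Turn the lock's dial click by click until its white line clicks in at the red mark, pull the shackle up until it stops, slide the open lock out from under the brass staple and hold it up, level and dial up, well above the light blue sheet (10 cm or more). Finish while still holding it there, shackle open and nothing else touching the lock; leave everything else where it lies.

Things in the scene. Friction and masses are not known exactly. Their poses are not given: they have to be found in the camera images.
- lock: blue combination lock, bar-shaped body 130 x 46 x 34 mm lying flat on the case's lid between two low rails, dial and shackle on its top; 0.5 to 0.75 kg, balanced below the shackle's middle. Origin: on its underside, right below the shackle's middle. x: along the body towards the dial end, the way it slides out (body runs from x = -36 to +94 mm); z up
- staple (a point): middle of the fixed brass staple's bar: a bridge across the lock at its origin, through the shackle's window; bar 8 mm wide, from 6 to 12 mm above the lock's top, posts out to 37 mm either side. Rails 9 mm high and a stop at -x: with the shackle open, slide the lock along its +x 50 mm or more (70 is safe), body raised less than 4 mm, then lift
- shackle_bar (a point): middle of the shackle's crossbar, on the bar's axis. The shackle is a steel U of 9 mm round bar standing on the lock's top, its plane along the lock's x, legs 36 mm apart; shut, the bar's axis is 42 mm above the lock's top (76 mm above its underside). The straight middle is 20 mm long: pinch it from above, a finger on each side of the U
- shackle (a joint): how far the shackle is pulled up, 0 (shut) to 0.026 m (stop), straight up out of the lock against about 2 N of friction; stays where left. Barred after 1.5 mm unless the dial is at the red mark within about 8 degrees. Fully open, its toe (leg away from the dial) is 19 mm clear of the lock's top, so the staple passes under it
- dial_top (a point): centre of the dial knob's top face. Round black knob, 34 mm across, 24.5 mm high, upright axis 66 mm along the lock's +x from its origin; its top is 26 mm above the lock's top face. A white line runs from its centre to the rim and down its side; a red mark on the lock's top shows where the line must point (the lock's +x)
- dial (a joint): angle of the dial, rad, counter-clockwise seen from above; 0 when the white line points along the lock's +x, at the red mark. Clicks into a notch every 0.5 rad, end stops at -1.5 and 1.5. Starts in a notch at 0.5, 1.0 or 1.5: turn it clockwise by one to three clicks. Takes less than 0.1 N m; let go near a notch, it springs into it
- case: wooden supply case, 344 (its y) x 244 (its x) mm, lid top 60 mm above the table, fixed; origin at the centre of its underside. The lock's seat is on the lid, the lock's x along the case's -y
- sheet: light blue card taped flat to the table, 200 (its x) x 160 (its y) x 3 mm; origin at the centre of its underside
- masking_tape: roll of masking tape lying flat on the case's lid, behind the lock, 84 mm across, 24 mm high; leave alone
- flat_pencil: red carpenter's pencil lying on the case's lid, 170 x 12 x 8 mm; leave alone
- eraser: white and blue eraser lying on the blue sheet near a corner, 45 x 22 x 13 mm; leave alone
- tape_measure: blue tape measure lying flat on the blue sheet, 65 x 60 x 35 mm; leave alone
- water_jar: white cup, 72 mm across, 85 mm high; leave alone
There are look-alikes about, which are no part of the job. What is meant by the lock is not pink, and is the smaller of those in its own colour.

How it is judged (in metres and radians):
On the way, in this order (a step that is already met when the one before it is completed fails the run):
1. the dial's line is at the red mark with the shackle still shut (value of joint dial between -0.12 and 0.12 rad and value of joint shackle below 0.004 m), for 0.2 s.
2. the shackle is pulled fully open (value of joint shackle above 0.022 m), for 0.2 s.
At the end, for the whole second after the job is handed in: Held still by the gripper (under 30 mm/s), underside 98 to 350 mm above the table, dial up within 20 degrees, the lock's origin within 110 mm (sheet's x) and 90 mm (its y) of the sheet's centre, shackle open 20 mm or more, neither case nor sheet touching the lock (value of joint shackle above 0.02 m and height (world z) of lock between 0.098 and 0.35 m and x of lock in the frame of sheet between -0.11 and 0.11 m and y of lock in the frame of sheet between -0.09 and 0.09 m and angle between lock's own z axis and vertical below 0.35 rad and contact force between lock and the fingers above 2 N and contact force between lock and case below 0.05 N and contact force between lock and sheet below 0.05 N and linear speed of lock below 0.03 m/s); the arm keeps its last pose, push and grip.
It fails at once if one of the bystanders (tape, pencil, eraser, tape measure, cup) is moved more than 30 mm (distance of any of masking_tape, flat_pencil, eraser, tape_measure, water_jar from where it was at the start of the episode above 0.03 m).
It also fails if it takes over 54 s, if anything falls off the work surface, if the arm or the gripper's body presses on something with over 40 N, if the wrist force passes 120 N, or if a joint passes its speed limit or range.

## Working session

There is one attempt and no reset: what is moved stays moved. The work goes in short steps, Python scripts to look and compute and a tool call to move; the robot and the scene stay as the last step left them, time stands still between calls to the robot, and variables do not carry over. Pictures are saved under pics/ and viewed, about 8 in all and at most 12, crops included, and the job is handed in when it is done.

Besides the shell and the picture viewer there is one more tool, called after "Emit:" as name(argument=value, ...), one argument or row to a line, values as JSON. play_rows: Moves the arm, as the interface text tells. Its arguments: {"type":"object","properties":{"rows":{"type":"array","items":{"type":"object","properties":{"x":{"type":"number"},"y":{"type":"number"},"z":{"type":"number"},"spin":{"type":"number"}}}},"hand":{"type":"number"},"squeeze":{"type":"number"}},"required":["rows"]}

```bash
ls; mkdir -p pics
cat > h.py <<'E'
import numpy as np, cv2
from rig import readout, eyes, job, env
def cam(n):
    p=eyes.camera_params(n); f=192/np.tan(np.radians(p['fovy'])/2); return p,f,np.array(p['extrinsics'])
def shot(n):
    im,d=eyes.get_image(n); c=cam(n); return im,d,c
def ray(c,u,v,z):
    p,f,E=c; d=E[:3,:3]@np.array([(u-p['cx'])/f,(v-p['cy'])/f,1]); o=E[:3,3]; return o+d*(z-o[2])/d[2]
def proj(c,P):
    p,f,E=c; q=E[:3,:3].T@(np.array(P)-E[:3,3]); return q[0]/q[2]*f+p['cx'],q[1]/q[2]*f+p['cy']
def cloud(c,d):
    p,f,E=c; v,u=np.mgrid[:384,:512]; q=np.stack([(u-p['cx'])/f*d,(v-p['cy'])/f*d,d],-1); return q@E[:3,:3].T+E[:3,3]
def save(n,im): cv2.imwrite('pics/'+n+'.png',im[...,::-1])
E
python3 - <<'E'
from h import *
s=readout.state(); print(s)
for n in ('scene','side','wrist'):
    im,d,c=shot(n); save(n,im); np.savez('pics/'+n+'.npz',im=im,d=d,E=c[2]); print(n,c)
a=cv2.imread('pics/scene.png');b=cv2.imread('pics/side.png')
E
```

```text
pics
{'t': 0.0, 'qpos': array([-75.38732912,  33.03243969,   1.42390686,  82.38539885,
        -0.85936596,  64.68487929,  -3.23596725]), 'qvel': array([-0.07966553,  0.05305469,  0.06856444, -0.09591172, -0.04025626,
       -0.03366966, -0.09782683]), 'joint_efforts': array([ 1.37449965e-04, -7.65752792e+01,  2.25082688e+00, -2.85967201e+01,
        1.54007447e-02,  1.28811621e-02, -5.50905804e-05]), 'ee_pos': array([0.22429684, 0.63647902, 0.40385156]), 'orientation': array([-1.79908006e+02,  5.09253399e-03,  1.60588810e+02]), 'wrist_force': array([ 0.03037506, -0.39812141, -0.15381304]), 'wrist_torque': array([-0.01541826,  0.04794509, -0.05030133]), 'grip_width': 0.08505206027157629}
scene ({'fovy': 47.48540129490084, 'cx': 256.36453841607704, 'cy': 192.81949314055836, 'extrinsics': array([[-0.14990683,  0.66434005, -0.73224329,  1.39456164],
       [ 0.98869433,  0.10326317, -0.10872094,  0.16624246],
       [ 0.00338609, -0.7402628 , -0.67230909,  0.91816208],
       [ 0.        ,  0.        ,  0.        ,  1.        ]])}, np.float64(436.5040356077378), array([[-0.14990683,  0.
[... 1153 characters left out ...]
564e-01,  8.99480729e-01,  2.83939631e-01,
         1.50897204e-01],
       [ 9.43232220e-01, -3.16560411e-01, -1.00511116e-01,
         6.62337914e-01],
       [-5.23765561e-04,  3.01204124e-01, -9.53559543e-01,
         3.73201498e-01],
       [ 0.00000000e+00,  0.00000000e+00,  0.00000000e+00,
         1.00000000e+00]])}, np.float64(270.56494275363474), array([[ 3.32133564e-01,  8.99480729e-01,  2.83939631e-01,
         1.50897204e-01],
       [ 9.43232220e-01, -3.16560411e-01, -1.00511116e-01,
         6.62337914e-01],
       [-5.23765561e-04,  3.01204124e-01, -9.53559543e-01,
         3.73201498e-01],
       [ 0.00000000e+00,  0.00000000e+00,  0.00000000e+00,
         1.00000000e+00]]))
```

View pics/scene.png

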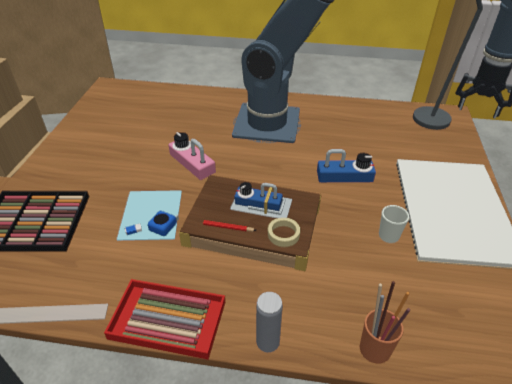

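View pics/side.png

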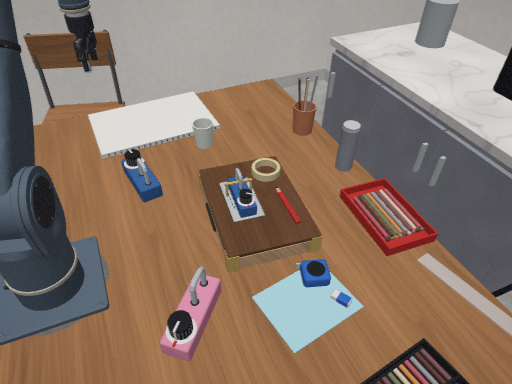

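In scene, the candidates are the pink lock (191,157), a large blue lock on the table (346,168) and a small blue lock on the case under the brass staple (260,195). The last one fits: it is blue, the smaller of the two blue ones, and sits on the lid. I'll confirm with a crop and measure it.

Run:
```python
from h import *
ims=[]
for n,(u,v) in (('scene',(262,195)),('side',(240,195))):
    z=np.load(f'pics/{n}.npz'); im,d=z['im'],z['d']; c=cam(n); X=cloud(c,d)
    cr=im[v-37:v+37,u-50:u+50]; ims.append(cv2.resize(cr,(800,592),interpolation=cv2.INTER_CUBIC)[:, :])
    hsv=cv2.cvtColor(im,cv2.COLOR_RGB2HSV)
    m=(hsv[...,0]>100)&(hsv[...,0]<125)&(hsv[...,1]>150)&(X[...,2]>.05)
    k,l,st,ce=cv2.connectedComponentsWithStats(m.astype(np.uint8))
    for i in range(1,k):
        if st[i,4]>25:
            P=X[l==i]; print(n,st[i],ce[i].round(1),P.mean(0).round(3),P.min(0).round(3),P.max(0).round(3))
    # light blue sheet
    m=(hsv[...,0]>88)&(hsv[...,0]<102)&(hsv[...,1]>50)&(hsv[...,2]>150)&(abs(X[...,2]-.003)<.015)
    k,l,st,ce=cv2.connectedComponentsWithStats(m.astype(np.uint8)); i=1+st[1:,4].argmax()
    h=max(cv2.findContours((l==i).astype(np.uint8),0,2)[0],key=len)
    H=np.array([ray(c,*q[0],.003)[:2] for q in h],np.float32); print('sheet',cv2.minAreaRect(H))
save('crop1',np.vstack([cv2.resize(a,(405,300)) for a in ims]) )
```

```text
scene [235 190  32  17 257] [251.5 199.5] [0.519 0.023 0.087] [ 0.487 -0.024  0.068] [0.533 0.06  0.099]
scene [268 193  14  17 157] [274.4 201.8] [0.522 0.087 0.091] [0.493 0.07  0.071] [0.535 0.104 0.099]
sheet ((0.5373906493186951, -0.27712178230285645), (0.19802409410476685, 0.15885892510414124), 10.492585182189941)
side [243 183   6   6  26] [244.9 185.8] [0.519 0.057 0.094] [0.514 0.044 0.091] [0.525 0.07  0.097]
side [229 184  28  33 292] [242.1 202.7] [0.489 0.002 0.091] [ 0.219 -0.68   0.064] [0.518 0.082 0.792]
sheet ((0.5354279279708862, -0.2749010920524597), (0.19891394674777985, 0.15950748324394226), 10.352898597717285)
```

View pics/crop1.png

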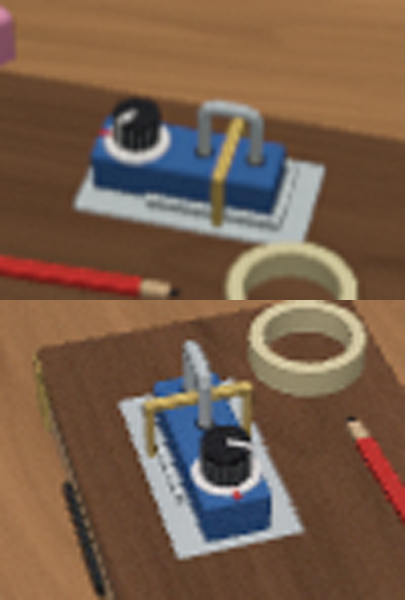

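The crop confirms it: a small blue lock with a black dial at the -y end, red mark, shackle through the brass staple. Next I move the wrist camera over it.

Emit:
play_rows(
  rows=[
    {"x": -0.0266, "y": -0.027},
    {"x": -0.0266, "y": -0.027},
    {"x": -0.0266, "y": -0.027},
    {"x": -0.0266, "y": -0.027},
    {"x": -0.0266, "y": -0.027},
    {"x": -0.0266, "y": -0.027},
    {"x": -0.0266, "y": -0.027},
    {"x": -0.0266, "y": -0.027},
    {"x": -0.0266, "y": -0.027},
    {"x": -0.0266, "y": -0.027},
  ],
)

```text
invalid input
```

Emit:
play_rows(
  rows=[
    {"x": -0.0266, "y": -0.027},
    {"x": -0.0266, "y": -0.027},
    {"x": -0.0266, "y": -0.027},
    {"x": -0.0266, "y": -0.027},
    {"x": -0.0266, "y": -0.027},
    {"x": -0.0266, "y": -0.027},
    {"x": -0.0266, "y": -0.027},
    {"x": -0.0266, "y": -0.027},
    {"spin": 0.122},
    {"spin": 0.122},
  ],
)

```text
invalid input
```

Emit:
play_rows(
  rows=[
    {"spin": 0.122},
    {"spin": 0.122},
    {"spin": 0.122},
    {"spin": 0.122},
    {"spin": 0.122},
    {"spin": 0.122},
    {"spin": 0.122},
    {"spin": 0.122},
    {},
    {},
  ],
  hand=0.055,
)

```text
invalid input
```

Run:
```python
from h import *
s=readout.state(); print(s['t'],s['ee_pos'],s['orientation'],s['qpos'])
im,d,c=shot('wrist'); np.savez('pics/w2.npz',im=im,d=d,E=c[2]); save('w2',cv2.resize(im,(768,576)))
```

```text
0.15 [0.22430365 0.6365284  0.40404529] [-1.79928558e+02  5.02020108e-03  1.60589172e+02] [-75.38919965  33.02263874   1.42553336  82.37273618  -0.8587574
  64.68683882  -3.23654334]
```

View pics/w2.png

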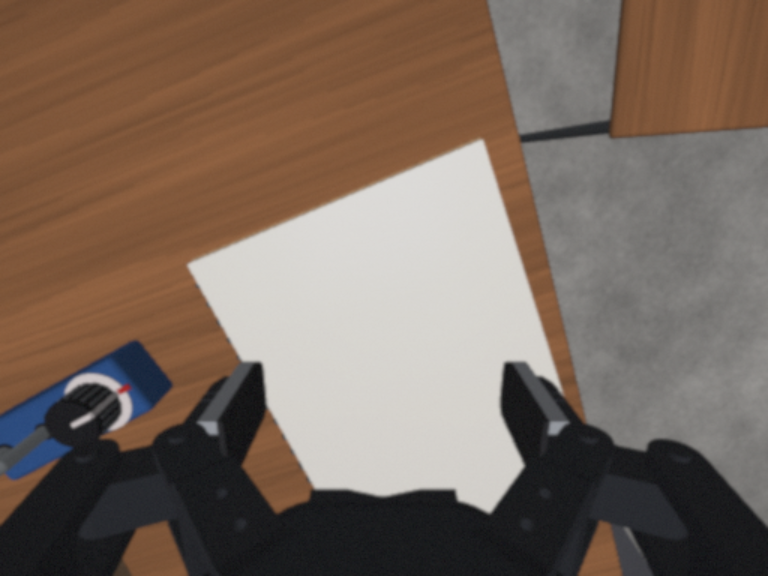

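The wrist still shows the start view (notebook and the big blue lock at left), so the arm hasn't moved. Rows probably need all four keys.

Emit:
play_rows(
  rows=[
    {"x": -0.0266, "y": -0.027, "z": 0, "spin": 0},
    {"x": -0.0266, "y": -0.027, "z": 0, "spin": 0},
    {"x": -0.0266, "y": -0.027, "z": 0, "spin": 0},
    {"x": -0.0266, "y": -0.027, "z": 0, "spin": 0},
    {"x": -0.0266, "y": -0.027, "z": 0, "spin": 0},
    {"x": -0.0266, "y": -0.027, "z": 0, "spin": 0},
    {"x": -0.0266, "y": -0.027, "z": 0, "spin": 0},
    {"x": -0.0266, "y": -0.027, "z": 0, "spin": 0},
    {"x": -0.0266, "y": -0.027, "z": 0, "spin": 0},
    {"x": -0.0266, "y": -0.027, "z": 0, "spin": 0},
  ],
)

```text
t: 1.03
ee_pos: [0.3858, 0.2918, 0.4048]
orientation: [180.0, 0.0, 160.6]
wrist_force: [0.7, 0.1, -0.6]
grip_width: 0.0853
```

Emit:
play_rows(
  rows=[
    {"x": -0.0266, "y": -0.027, "z": 0, "spin": 0},
    {"x": -0.0266, "y": -0.027, "z": 0, "spin": 0},
    {"x": -0.0266, "y": -0.027, "z": 0, "spin": 0},
    {"x": -0.0266, "y": -0.027, "z": 0, "spin": 0},
    {"x": -0.0266, "y": -0.027, "z": 0, "spin": 0},
    {"x": -0.0266, "y": -0.027, "z": 0, "spin": 0},
    {"x": -0.0266, "y": -0.027, "z": 0, "spin": 0},
    {"x": -0.0266, "y": -0.027, "z": 0, "spin": 0},
    {"x": 0, "y": 0, "z": 0, "spin": 0.122},
    {"x": 0, "y": 0, "z": 0, "spin": 0.122},
  ],
)

```text
t: 1.87
ee_pos: [0.515, 0.0158, 0.4046]
orientation: [-180.0, 0.0, 146.0]
wrist_force: [-0.5, 1.5, 0.4]
grip_width: 0.0854
```

Emit:
play_rows(
  rows=[
    {"x": 0, "y": 0, "z": 0, "spin": 0.122},
    {"x": 0, "y": 0, "z": 0, "spin": 0.122},
    {"x": 0, "y": 0, "z": 0, "spin": 0.122},
    {"x": 0, "y": 0, "z": 0, "spin": 0.122},
    {"x": 0, "y": 0, "z": 0, "spin": 0.122},
    {"x": 0, "y": 0, "z": 0, "spin": 0.122},
    {"x": 0, "y": 0, "z": 0, "spin": 0.122},
    {"x": 0, "y": 0, "z": 0, "spin": 0.122},
    {"x": 0, "y": 0, "z": 0, "spin": 0},
    {"x": 0, "y": 0, "z": 0, "spin": 0},
  ],
  hand=0.055,
)

```text
t: 2.7
ee_pos: [0.5143, 0.0194, 0.4046]
orientation: [-180.0, 0.0, 90.9]
wrist_force: [-0.5, -0.1, 0.1]
grip_width: 0.055
```

Run:
```python
from h import *
s=readout.state(); print(s['t'],s['ee_pos'],s['orientation'],s['qpos'])
im,d,c=shot('wrist'); np.savez('pics/w3.npz',im=im,d=d,E=c[2]); save('w3',cv2.resize(im,(768,576)))
```

```text
2.7 [0.51434642 0.01937785 0.40461158] [-1.79987727e+02  1.38398933e-02  9.09217312e+01] [-27.62097928  21.41206729  28.45498716 106.99351999 -12.30017644
  54.62694757   7.2693413 ]
```

View pics/w3.png

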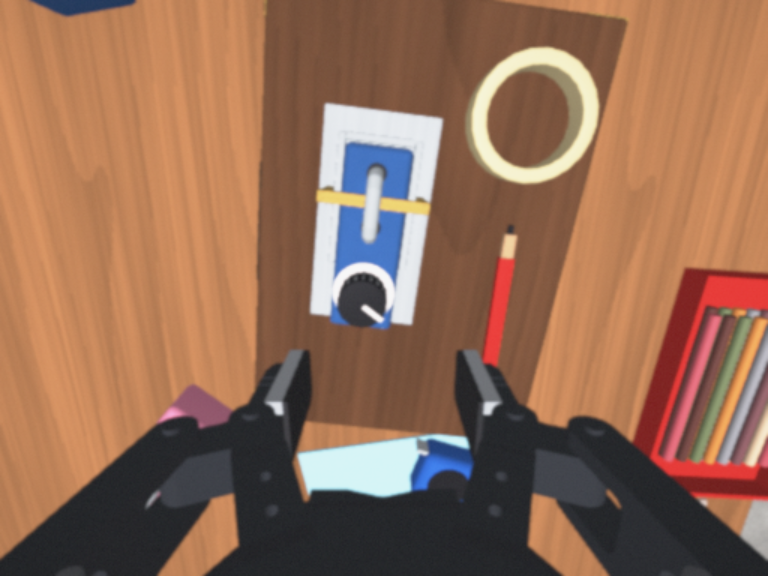

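Wrist view (768x576): dial at (362,300) with its line pointing down-right, staple bar from (318,196) to (430,208), shackle (372,205), pencil (500,300) and tape (533,115). Now I'll measure the pose.

```bash
cat > meas.py <<'E'
from h import *
def meas(f):
    z=np.load(f); im=z['im']; p=eyes.camera_params('wrist'); c=(p,192/np.tan(np.radians(p['fovy'])/2),z['E'])
    h=cv2.cvtColor(im,cv2.COLOR_RGB2HSV); H,S,V=[h[...,i].astype(int) for i in range(3)]
    def big(m,box):
        m=m.astype(np.uint8); b=np.zeros_like(m); x0,x1,y0,y1=box; b[y0:y1,x0:x1]=m[y0:y1,x0:x1]
        k,l,st,ce=cv2.connectedComponentsWithStats(b); i=1+st[1:,4].argmax(); return l==i
    R=lambda m,zz: np.array([ray(c,u,v,zz)[:2] for v,u in np.argwhere(m)],np.float32)
    return im,c,H,S,V,big,R
E
python3 - <<'E'
from meas import *
im,c,H,S,V,big,R=meas('pics/w3.npz')
box=(205,298,66,222)
print('px dial hsv',[(H[y,x],S[y,x],V[y,x]) for x,y in((240,198),(246,206),(280,137),(225,120),(245,185))])
br=big((H>15)&(H<30)&(S>110)&(V>150),(205,295,120,150)); q=R(br,.105); print('staple',cv2.minAreaRect(q),q.mean(0))
pl=(S<40)&(V>170); pl=((H>=0)&(S<45)&(V>150)); pm=big(pl|((H>100)&(H<125)&(S>120)),box); q=R(pm,.0605); print('plate',cv2.minAreaRect(q))
bl=((H>100)&(H<125)&(S>120)); bb=bl.copy(); bb[:66]=0; bb[222:]=0; bb[:,:205]=0; bb[:,298:]=0; q=R(bb,.094); print('body',cv2.minAreaRect(q),q.min(0),q.max(0))
bk=big((V<75)&(S<120),(215,270,175,222)); q=R(bk,.120); print('dial',cv2.minEnclosingCircle(q),bk.sum())
v=np.argwhere(bk); print(v.min(0),v.max(0))
# case left and right edges via table/lid: darkness
E
python3 - <<'E'
from meas import *
im=np.load('pics/w3.npz')['im'] if 0 else np.load('pics/w3.npz')['im']
save('w3c',cv2.resize(im[90:225,205:300],(560,796),interpolation=cv2.INTER_CUBIC)[:600] if 0 else cv2.resize(im[150:225,205:300],(760,600),interpolation=cv2.INTER_CUBIC))
E
```

```text
px dial hsv [(np.int64(135), np.int64(16), np.int64(64)), (np.int64(0), np.int64(2), np.int64(244)), (np.int64(24), np.int64(130), np.int64(239)), (np.int64(107), np.int64(8), np.int64(238)), (np.int64(113), np.int64(22), np.int64(47))]
staple ((0.5277841687202454, 0.06871996819972992), (0.007451795972883701, 0.032151736319065094), 84.70674896240234) [0.527893   0.06841127]
plate ((0.5042818784713745, 0.05043583735823631), (0.16156123578548431, 0.08561274409294128), 84.05825805664062)
body ((0.5035493969917297, 0.04193482547998428), (0.12638570368289948, 0.04324636980891228), 84.01488494873047) [ 0.4764735  -0.02238754] [0.5310992  0.10605387]
dial ((0.500393807888031, 0.0075121112167835236), 0.018287943676114082) 726
[183 226] [217 256]
```

View pics/w3c.png

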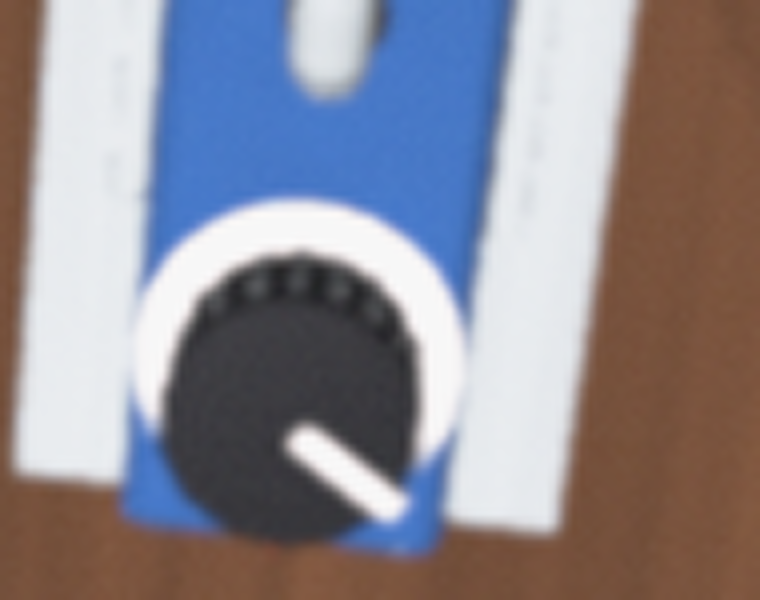

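Run:
```python
from meas import *
im,c,H,S,V,big,R=meas('pics/w3.npz')
ax=-np.array([np.cos(np.radians(84)),np.sin(np.radians(84))])
# dial top circle from dark mask rows: use lower half rim fit
bk=big((V<75)&(S<120),(215,270,175,222)); 
pts=[]
for v in range(196,218):
    us=np.where(bk[v])[0]
    if len(us): pts+= [ray(c,us[0]-.5,v,.12)[:2]] + ([ray(c,us[-1]+.5,v,.12)[:2]] if v<204 else [])
pts=np.array(pts); A=np.c_[2*pts,np.ones(len(pts))]; s=np.linalg.lstsq(A,(pts**2).sum(1),rcond=None)[0]
r=np.sqrt(s[2]+s[0]**2+s[1]**2); D=s[:2]; print('dial',D,r,'origin',D-.066*ax)
print('manual dial',ray(c,241.4,202.5,.12), 'origin', ray(c,241.4,202.5,.12)[:2]-.066*ax)
print('staple mid',ray(c,249.3,134.7,.106))
# yellow columns extents
m=(H>15)&(H<30)&(S>110)&(V>130); m[:115]=0;m[150:]=0;m[:,:200]=0;m[:,:]=m
v,u=np.where(m&(np.arange(512)[None]<292)); print(u.min(),u.max(), [(k,v[u==k].mean()) for k in (u.min()+4,u.max()-4)])
# white line
wl=big((V>170)&(S<40),(238,262,200,216)); q=R(wl,.12); vx,vy,x0,y0=cv2.fitLine(q,2,0,.01,.01).ravel(); print('line ang',np.degrees(np.arctan2(vy,vx)), wl.sum())
# body left/right edges at top z .094 between staple and dial
bl=((H>100)&(H<125)&(S>120)&(V>100))
for vv in (105,155,165,172):
    us=np.where(bl[vv,205:298])[0]+205; a,b=ray(c,us[0]-.5,vv,.094),ray(c,us[-1]+.5,vv,.094); print(vv,us[0],us[-1],a[:2],b[:2],(a+b)[:2]/2)
vs=np.where(bl[66:222,255])[0]+66; print('top row',vs[0],ray(c,255,vs[0]-.5,.094))
```

```text
dial [0.4999596  0.00496702] 0.015311500861593422 origin [0.50685848 0.07060547]
manual dial [0.50039117 0.00513731 0.12      ] origin [0.50729005 0.07077576]
staple mid [0.50728583 0.07029501 0.106     ]
210 287 [(np.int64(214), np.float64(130.0)), (np.int64(283), np.float64(138.0))]
line ang -38.231564 68
105 230 274 [0.48724928 0.09753555] [0.53155575 0.09828036] [0.50940252 0.09790796]
155 226 267 [0.48251719 0.04793548] [0.52618655 0.04867649] [0.50435187 0.04830598]
165 225 265 [0.48129611 0.03733767] [0.5244089  0.03807069] [0.50285251 0.03770418]
172 225 265 [0.48116682 0.02978782] [0.52462408 0.03052775] [0.50289545 0.03015778]
top row 98 [0.51224041 0.10493374 0.094     ]
```

Origin is about (0.507, 0.0705) from both the dial and the staple, body axis at 84°, line at 57.6° (1.005 rad), so two clicks clockwise. Moving down around the dial.

Emit:
play_rows(
  rows=[
    {"x": -0.0142, "y": -0.0142, "z": 0, "spin": 0},
    {"x": 0, "y": 0, "z": 0.02, "spin": -0.125},
    {"x": 0, "y": 0, "z": 0.02, "spin": -0.125},
    {"x": 0, "y": 0, "z": 0.02, "spin": -0.125},
    {"x": 0, "y": 0, "z": 0.02, "spin": -0.125},
    {"x": 0, "y": 0, "z": 0.02, "spin": 0},
    {"x": 0, "y": 0, "z": 0.01, "spin": 0},
    {"x": 0, "y": 0, "z": 0.005, "spin": 0},
    {"x": 0, "y": 0, "z": 0, "spin": 0},
    {"x": 0, "y": 0, "z": 0, "spin": 0},
  ],
)

```text
t: 3.58
ee_pos: [0.5006, 0.0046, 0.2901]
orientation: [180.0, 0.0, 119.4]
wrist_force: [0.1, -0.0, 0.1]
grip_width: 0.0549
```

Run:
```python
from h import *
s=readout.state(); print(s['t'],s['ee_pos'],s['orientation'],s['wrist_force'])
w=shot('wrist')[0]; a=shot('side')[0]; np.save('pics/w4.npy',w)
save('w4',np.vstack([cv2.resize(w,(400,300)),cv2.resize(a[150:240,180:300],(400,300),interpolation=cv2.INTER_CUBIC)]))
```

```text
3.5833 [0.50057523 0.00462403 0.29005591] [1.79983803e+02 6.63801448e-03 1.19401403e+02] [ 0.08384425 -0.01619412  0.06144278]
```

View pics/w4.png

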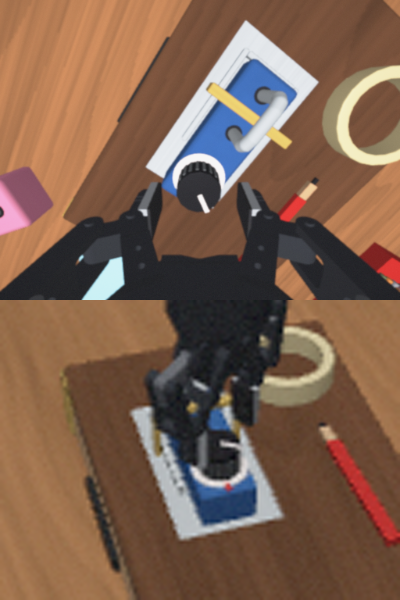

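The dial (198,190) sits midway between the fingers (150 and 248), and nothing is in the way. Lower, close and turn.

Emit:
play_rows(
  rows=[
    {"x": 0, "y": 0, "z": 0.008, "spin": 0},
    {"x": 0, "y": 0, "z": 0.008, "spin": 0},
    {"x": 0, "y": 0, "z": 0, "spin": 0},
    {"x": 0, "y": 0, "z": 0, "spin": 0},
    {"x": 0, "y": 0, "z": 0, "spin": 0},
    {"x": 0, "y": 0, "z": 0, "spin": 0},
    {"x": 0, "y": 0, "z": 0, "spin": 0},
    {"x": 0, "y": 0, "z": 0, "spin": 0},
    {"x": 0, "y": 0, "z": 0, "spin": 0},
    {"x": 0, "y": 0, "z": 0, "spin": 0},
  ],
  hand=0.025,
  squeeze=30,
)

```text
t: 4.52
ee_pos: [0.5002, 0.0048, 0.2736]
orientation: [-180.0, -0.0, 119.3]
wrist_force: [0.6, 0.2, -0.4]
grip_width: 0.0328
```

Emit:
play_rows(
  rows=[
    {"x": 0, "y": 0, "z": 0, "spin": 0.1},
    {"x": 0, "y": 0, "z": 0, "spin": 0.1},
    {"x": 0, "y": 0, "z": 0, "spin": 0.1},
    {"x": 0, "y": 0, "z": 0, "spin": 0.1},
    {"x": 0, "y": 0, "z": 0, "spin": 0.1},
    {"x": 0, "y": 0, "z": 0, "spin": 0.1},
    {"x": 0, "y": 0, "z": 0, "spin": 0.1},
    {"x": 0, "y": 0, "z": 0, "spin": 0.1},
    {"x": 0, "y": 0, "z": 0, "spin": 0.1},
    {"x": 0, "y": 0, "z": 0, "spin": 0.1},
  ],
)

```text
t: 5.35
ee_pos: [0.5, 0.0048, 0.2735]
orientation: [-180.0, 0.0, 61.8]
wrist_force: [0.9, -1.0, -1.4]
grip_width: 0.0327
```

Emit:
play_rows(
  rows=[
    {"x": 0, "y": 0, "z": 0, "spin": 0},
    {"x": 0, "y": 0, "z": 0, "spin": 0},
    {"x": 0, "y": 0, "z": 0, "spin": 0},
    {"x": 0, "y": 0, "z": 0, "spin": 0},
    {"x": 0, "y": 0, "z": 0, "spin": 0},
    {"x": 0, "y": 0, "z": 0, "spin": 0},
    {"x": 0, "y": 0, "z": 0, "spin": 0},
    {"x": 0, "y": 0, "z": 0, "spin": 0},
    {"x": 0, "y": 0, "z": 0, "spin": 0},
    {"x": 0, "y": 0, "z": 0, "spin": 0},
  ],
  hand=0.055,
)

```text
t: 6.18
ee_pos: [0.5004, 0.0048, 0.2737]
orientation: [180.0, -0.0, 62.0]
wrist_force: [0.0, -0.0, 0.7]
grip_width: 0.0546
```

Run:
```python
from meas import *
s=readout.state(); print(s['t'],s['ee_pos'],s['orientation'],s['wrist_force'])
im,d,c=shot('wrist'); np.savez('pics/w5.npz',im=im,d=d,E=c[2]); save('w5',cv2.resize(im,(640,480)))
```

```text
6.1833 [0.50037695 0.00475065 0.27370702] [ 1.79999806e+02 -3.18137018e-04  6.20464542e+01] [ 0.04738626 -0.01363646  0.69059224]
```

View pics/w5.png

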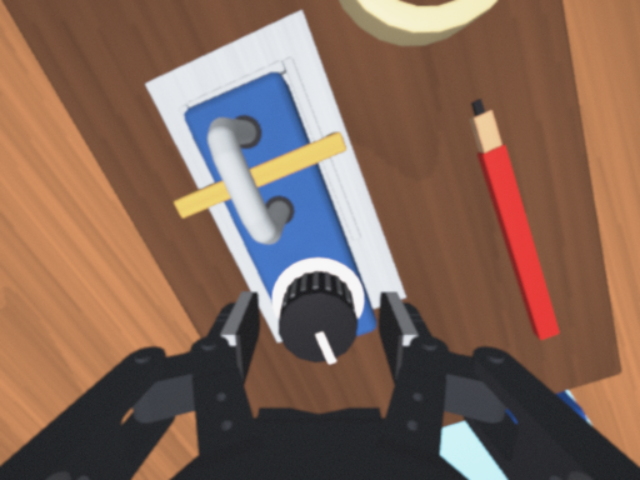

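The white line now points along the body. Crop positions: (320,335) to (332,362), body edge slope matching. I'll verify this numerically, then go above the shackle.

Run:
```python
from meas import *
im,c,H,S,V,big,R=meas('pics/w5.npz')
wl=big((V>170)&(S<40),(250,272,266,294)); q=R(wl,.12); vx,vy,_,_=cv2.fitLine(q,2,0,.01,.01).ravel(); print('line',np.degrees(np.arctan2(vy,vx)),wl.sum())
m=(H>100)&(H<125)&(S>120)&(V>100)
bl=[ray(c,np.where(m[v,130:300])[0][0]+129.5,v,.094)[:2] for v in range(110,205,3)]
vx,vy,_,_=cv2.fitLine(np.array(bl,np.float32),2,0,.01,.01).ravel(); print('edge',np.degrees(np.arctan2(vy,vx)))
# shackle bar ends at px/1.25
a,b=ray(c,218/1.25,133/1.25,.136),ray(c,266/1.25,238/1.25,.136); print(a,b,(a+b)/2)
```

```text
line 83.541245 190
edge 85.319626
[0.50917705 0.0874161  0.136     ] [0.50505551 0.05209142 0.136     ] [0.50711628 0.06975376 0.136     ]
```

Emit:
play_rows(
  rows=[
    {"x": 0, "y": 0, "z": -0.019, "spin": 0},
    {"x": 0, "y": 0, "z": -0.019, "spin": -0.0967},
    {"x": 0, "y": 0, "z": -0.019, "spin": -0.0967},
    {"x": 0, "y": 0, "z": 0, "spin": -0.0967},
    {"x": 0, "y": 0, "z": 0, "spin": -0.0967},
    {"x": 0.022, "y": 0, "z": 0, "spin": 0},
    {"x": 0.022, "y": 0, "z": 0, "spin": 0},
    {"x": 0.022, "y": 0, "z": 0, "spin": 0},
    {"x": 0, "y": 0, "z": 0, "spin": 0},
    {"x": 0, "y": 0, "z": 0, "spin": 0},
  ],
  hand=0.045,
)

```text
t: 7.07
ee_pos: [0.507, 0.0716, 0.3305]
orientation: [-180.0, 0.0, 84.4]
wrist_force: [-0.1, -0.8, -0.2]
grip_width: 0.0451
```

Run:
```python
from h import *
s=readout.state(); print(s['t'],s['ee_pos'],s['orientation'])
im,d,c=shot('wrist'); np.savez('pics/w6.npz',im=im,d=d,E=c[2]); save('w6',cv2.resize(im,(640,480)))
```

```text
7.0667 [0.50702504 0.07162869 0.33050324] [-1.79984893e+02  3.77991975e-04  8.43562758e+01]
```

View pics/w6.png

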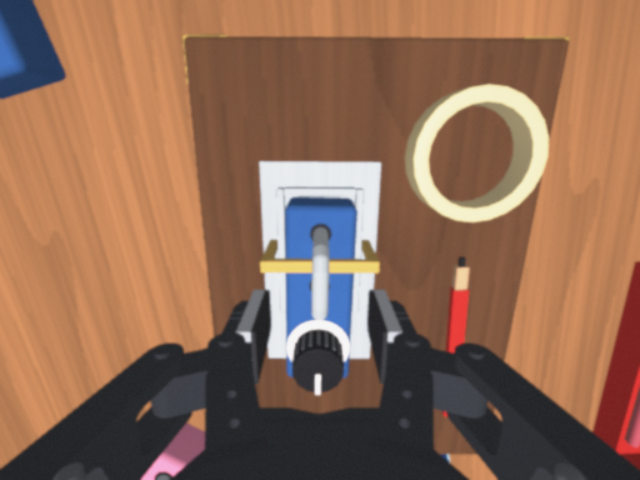

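Everything is aligned: shackle (319,270) centred between the fingers, dial line pointing straight at the mark. Go down and pinch.

Emit:
play_rows(
  rows=[
    {"x": -0.001, "y": 0, "z": 0.013, "spin": 0},
    {"x": 0, "y": 0, "z": 0.013, "spin": 0},
    {"x": 0, "y": 0, "z": 0.0135, "spin": 0},
    {"x": 0, "y": 0, "z": 0, "spin": 0},
    {"x": 0, "y": 0, "z": 0, "spin": 0},
    {"x": 0, "y": 0, "z": 0, "spin": 0},
    {"x": 0, "y": 0, "z": 0, "spin": 0},
    {"x": 0, "y": 0, "z": 0, "spin": 0},
    {"x": 0, "y": 0, "z": 0, "spin": 0},
    {"x": 0, "y": 0, "z": 0, "spin": 0},
  ],
)

```text
t: 7.95
ee_pos: [0.507, 0.0695, 0.2916]
orientation: [180.0, -0.0, 84.2]
wrist_force: [0.3, -0.2, -0.2]
grip_width: 0.0452
```

Emit:
play_rows(
  rows=[
    {"x": 0, "y": 0, "z": 0, "spin": 0},
    {"x": 0, "y": 0, "z": 0, "spin": 0},
    {"x": 0, "y": 0, "z": 0, "spin": 0},
    {"x": 0, "y": 0, "z": 0, "spin": 0},
    {"x": 0, "y": 0, "z": 0, "spin": 0},
    {"x": 0, "y": 0, "z": 0, "spin": 0},
    {"x": 0, "y": 0, "z": 0, "spin": 0},
    {"x": 0, "y": 0, "z": 0, "spin": 0},
    {"x": 0, "y": 0, "z": 0, "spin": 0},
    {"x": 0, "y": 0, "z": 0, "spin": 0},
  ],
  hand=0.0,
  squeeze=80,
)

```text
t: 8.78
ee_pos: [0.5071, 0.0695, 0.2913]
orientation: [180.0, -0.0, 84.2]
wrist_force: [0.5, 0.1, 3.8]
grip_width: 0.0064
```

Emit:
play_rows(
  rows=[
    {"x": 0, "y": 0, "z": -0.004, "spin": 0},
    {"x": 0, "y": 0, "z": -0.004, "spin": 0},
    {"x": 0, "y": 0, "z": -0.004, "spin": 0},
    {"x": 0, "y": 0, "z": -0.004, "spin": 0},
    {"x": 0, "y": 0, "z": -0.004, "spin": 0},
    {"x": 0, "y": 0, "z": -0.004, "spin": 0},
    {"x": 0, "y": 0, "z": 0, "spin": 0},
    {"x": 0, "y": 0, "z": 0, "spin": 0},
    {"x": 0, "y": 0, "z": 0, "spin": 0},
    {"x": 0, "y": 0, "z": 0, "spin": 0},
  ],
)

```text
t: 9.62
ee_pos: [0.5068, 0.0694, 0.3152]
orientation: [-180.0, -0.0, 84.2]
wrist_force: [-2.5, 0.5, 0.9]
grip_width: 0.0066
```

Emit:
play_rows(
  rows=[
    {"x": 0, "y": 0, "z": -0.001, "spin": 0},
    {"x": 0, "y": 0, "z": -0.001, "spin": 0},
    {"x": 0, "y": 0, "z": -0.0005, "spin": 0},
    {"x": 0, "y": 0, "z": 0, "spin": 0},
    {"x": 0, "y": 0, "z": 0, "spin": 0},
    {"x": 0, "y": 0, "z": 0, "spin": 0},
    {"x": 0, "y": 0, "z": 0, "spin": 0},
    {"x": 0, "y": 0, "z": 0, "spin": 0},
    {"x": 0, "y": 0, "z": 0, "spin": 0},
    {"x": 0, "y": 0, "z": 0, "spin": 0},
  ],
)

```text
t: 10.45
ee_pos: [0.5069, 0.0694, 0.3176]
orientation: [-180.0, 0.0, 84.2]
wrist_force: [0.5, -0.7, -6.2]
grip_width: 0.0067
```

Run:
```python
from h import *
s=readout.state(); print(s['t'],s['ee_pos'],s['wrist_force'],s['wrist_torque'])
w=shot('wrist')[0]; a=shot('side')[0]; b=shot('scene')[0]
save('w7',np.hstack([np.vstack([cv2.resize(w,(400,300)),cv2.resize(a[150:240,180:300],(400,300),interpolation=cv2.INTER_CUBIC)]),cv2.resize(b[145:220,215:315],(400,600)[:1]+(300,),interpolation=cv2.INTER_CUBIC).repeat(2,0)[:600]]))
```

```text
10.45 [0.50690571 0.06944136 0.31763045] [ 0.53146306 -0.73421539 -6.19664528] [-0.01401064  0.02990416  0.03577524]
```

View pics/w7.png

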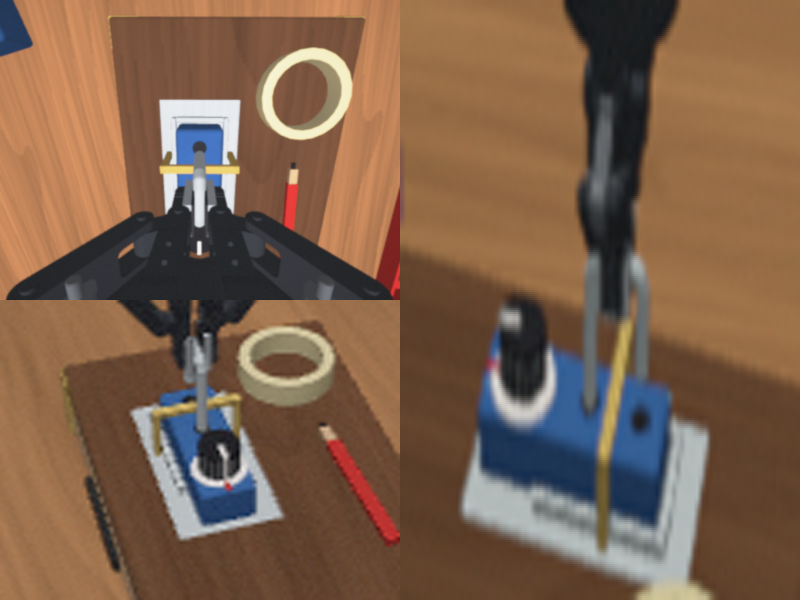

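The shackle is fully open with its toe clear of the lock top, the line is at the mark, and the wrist carries about 6.2 N (the lock's weight). Now I slide it out.

Emit:
play_rows(
  rows=[
    {"x": -0.003, "y": 0, "z": -0.001, "spin": 0},
    {"x": -0.006, "y": 0, "z": 0, "spin": 0},
    {"x": -0.01, "y": 0, "z": 0, "spin": 0},
    {"x": -0.01, "y": 0, "z": 0, "spin": 0},
    {"x": -0.01, "y": 0, "z": 0, "spin": 0},
    {"x": -0.01, "y": 0, "z": 0, "spin": 0},
    {"x": -0.01, "y": 0, "z": 0, "spin": 0},
    {"x": -0.008, "y": 0, "z": 0, "spin": 0},
    {"x": -0.006, "y": 0, "z": 0, "spin": 0},
    {"x": -0.003, "y": 0, "z": 0, "spin": 0},
  ],
)

```text
t: 11.43
ee_pos: [0.4991, -0.0074, 0.3188]
orientation: [180.0, 0.0, 84.1]
wrist_force: [0.1, -0.4, -6.6]
grip_width: 0.0067
```

The lock is 77 mm out and hanging freely at 6.6 N. Lift it and carry it over the sheet.

Emit:
play_rows(
  rows=[
    {"x": 0, "y": 0, "z": -0.004, "spin": 0},
    {"x": 0, "y": 0, "z": -0.008, "spin": 0},
    {"x": 0, "y": 0, "z": -0.012, "spin": 0},
    {"x": 0, "y": 0, "z": -0.014, "spin": 0},
    {"x": 0, "y": 0, "z": -0.014, "spin": 0},
    {"x": 0, "y": 0, "z": -0.014, "spin": 0},
    {"x": 0, "y": 0, "z": -0.014, "spin": 0},
    {"x": 0, "y": 0, "z": -0.012, "spin": 0},
    {"x": 0, "y": 0, "z": -0.008, "spin": 0},
    {"x": 0, "y": 0, "z": -0.004, "spin": 0},
  ],
)

```text
t: 12.27
ee_pos: [0.4994, -0.0058, 0.4241]
orientation: [179.9, -0.0, 84.2]
wrist_force: [0.5, 0.8, -7.2]
grip_width: 0.0065
```

Emit:
play_rows(
  rows=[
    {"x": -0.004, "y": 0.001, "z": 0, "spin": 0},
    {"x": -0.01, "y": 0.0025, "z": 0, "spin": 0},
    {"x": -0.016, "y": 0.004, "z": 0, "spin": 0},
    {"x": -0.016, "y": 0.004, "z": 0, "spin": 0},
    {"x": -0.016, "y": 0.004, "z": 0, "spin": 0},
    {"x": -0.016, "y": 0.004, "z": 0, "spin": 0},
    {"x": -0.016, "y": 0.004, "z": 0, "spin": 0},
    {"x": -0.016, "y": 0.004, "z": 0, "spin": 0},
    {"x": -0.016, "y": 0.004, "z": 0, "spin": 0},
    {"x": -0.016, "y": 0.004, "z": 0, "spin": 0},
  ],
)

```text
t: 13.1
ee_pos: [0.5199, -0.1528, 0.4218]
orientation: [-179.9, 0.0, 84.2]
wrist_force: [0.4, -0.1, -7.1]
grip_width: 0.0064
```

Emit:
play_rows(
  rows=[
    {"x": -0.016, "y": 0.004, "z": 0, "spin": 0},
    {"x": -0.016, "y": 0.004, "z": 0, "spin": 0},
    {"x": -0.016, "y": 0.004, "z": 0, "spin": 0},
    {"x": -0.016, "y": 0.004, "z": 0, "spin": 0},
    {"x": -0.016, "y": 0.004, "z": 0, "spin": 0},
    {"x": -0.016, "y": 0.004, "z": 0, "spin": 0},
    {"x": -0.012, "y": 0.003, "z": 0, "spin": 0},
    {"x": -0.008, "y": 0.002, "z": 0, "spin": 0},
    {"x": -0.004, "y": 0.001, "z": 0, "spin": 0},
    {"x": 0, "y": 0, "z": 0, "spin": 0},
  ],
)

```text
t: 13.93
ee_pos: [0.5377, -0.2744, 0.4223]
orientation: [-180.0, 0.0, 84.1]
wrist_force: [-1.2, 0.1, -6.1]
grip_width: 0.0065
```

Emit:
play_rows(
  rows=[
    {"x": 0, "y": 0, "z": 0, "spin": 0},
    {"x": 0, "y": 0, "z": 0, "spin": 0},
    {"x": 0, "y": 0, "z": 0, "spin": 0},
    {"x": 0, "y": 0, "z": 0, "spin": 0},
    {"x": 0, "y": 0, "z": 0, "spin": 0},
    {"x": 0, "y": 0, "z": 0, "spin": 0},
    {"x": 0, "y": 0, "z": 0, "spin": 0},
    {"x": 0, "y": 0, "z": 0, "spin": 0},
    {"x": 0, "y": 0, "z": 0, "spin": 0},
    {"x": 0, "y": 0, "z": 0, "spin": 0},
  ],
)

```text
t: 14.77
ee_pos: [0.5379, -0.2735, 0.4227]
orientation: [180.0, 0.0, 84.2]
wrist_force: [0.5, -0.2, -6.2]
grip_width: 0.0068
```

Run:
```python
from h import *
s=readout.state(); print(s['t'],s['ee_pos'],s['wrist_force'],s['grip_width'])
a,d,c=shot('side'); b,e,f=shot('scene')
for im,dd,cc in((a,d,c),(b,e,f)):
    X=cloud(cc,dd); h=cv2.cvtColor(im,cv2.COLOR_RGB2HSV); m=(h[...,0]>100)&(h[...,0]<125)&(h[...,1]>120)&(abs(X[...,1]+.28)<.11)&(abs(X[...,0]-.53)<.12)&(X[...,2]>.06)
    P=X[m]; print(m.sum(),P.min(0),P.max(0))
save('w8',np.vstack([cv2.resize(a[150:350,200:420],(440,300)),cv2.resize(b[100:250,80:300],(440,300))]))
```

```text
14.7667 [ 0.53794369 -0.27346231  0.42271249] [ 0.5499193  -0.2317435  -6.17585319] 0.006772571657418859
1123 [ 0.50455466 -0.36876813  0.16848239] [ 0.56067505 -0.23781821  0.226157  ]
662 [ 0.51842643 -0.36812461  0.17032542] [ 0.56693469 -0.23712412  0.20613044]
```

View pics/w8.png

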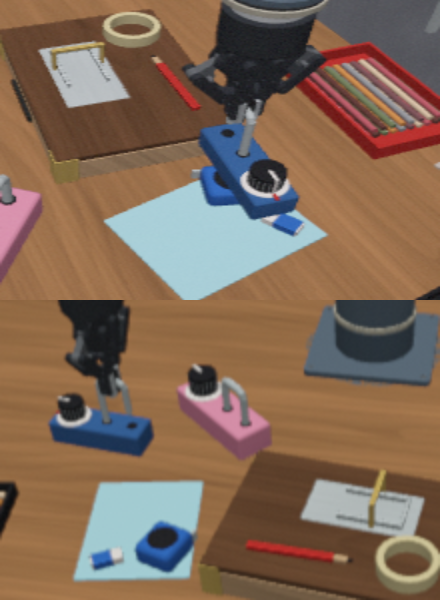

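The lock is held level and dial up, with the shackle open, underside about 0.168 m, over the sheet centre. The bystanders are in place, so I hand in.

```bash
python3 -c "
from h import *
print(job.hand_in()); s=readout.state(); print(s['t'],s['ee_pos'])"
```

```text
the job is handed in; nothing more can be done
None
the job is handed in; nothing more can be done
```

I handed the job in at about 14.9 s of robot time, with the small blue lock still held open above the sheet; no verdict was reported.

**What I did:**
- Turned the dial two clicks clockwise, starting from a measured 1.005 rad.
- Pinched the shackle and pulled it up about 26 mm, to its stop.
- Slid the lock 77 mm out from under the staple, then lifted it and carried it over the sheet.

**Last checks:**
- **Dial:** the white line is at the red mark. The measured line direction was 83.5°, against 84.2° for the lock's axis.
- **Shackle:** the pictures show it open. I did not measure the opening again after lifting.
- **Height and position:** the underside is about 0.168 m above the table. The lock's origin is near (0.538, -0.274), a few millimetres from the sheet's centre.
- **Hold:** the lock looks level with the dial up, and the wrist carries about 6.2 N.
- **Bystanders:** in the last pictures, the tape, pencil, eraser and tape measure look unmoved. The cup was outside the last crops; the arm never went near it.

**Disagreements:**
- The fingers read 6.5 mm on the 9 mm shackle bar and 32.8 mm on the 34 mm dial. The grip held both times.
- One estimate of the body edge gave 85.3° instead of 84.2°; the close view along the jaws confirmed the alignment.
- The first three moves were refused because rows need all four numbers, so nothing moved then.

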